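# Slide the line's sensor carriage to the red stop

### The job

The line is being changed over, so the light sensor beside the conveyor belt has to move along its rail to the red stop. With the fingertips press down the black key in the middle of the sensor carriage to free its brake and, keeping the key down all the way, push the carriage along the rail until it rests against the red stop; then let the key up so that the brake holds it there. Never drag the carriage with the brake on or straddle it with the fingers, and leave the workpieces and the tray where they are.

Things in the scene. Friction and masses are not known exactly. Their poses are not given: they have to be found in the camera images.
- carriage: Sensor carriage, dark plate and aluminium housing, 80 mm along the rail (its y), 56 mm across (x), 22 mm high; a blue light sensor, lower than the key, sits 41 to 55 mm towards the belt (+x). Origin: its middle, at the rail's top face, 80 mm above the bench. Slides along y only: a spring brake holds it (10 to 20 N sideways); key down, 1 to 2 N move it.
- key_top (a point): Middle of the top face of the black brake key in the carriage's middle (moves with the key). Face 42 mm along the rail between two end ribs 3 mm high, 34 mm across. Key up, it lies 30 mm above the carriage's origin (110 mm above the bench), 8 mm proud of the housing.
- brake_key (a joint): How far the brake key is pressed down, m: 0 up (brake on), 0.006 fully down. It yields at about 8 N, needs about 11 N at the bottom of its travel, and springs back up when let go; from 0.002 on the brake is fully off.
- stop_red: The red stop, a block screwed fast on the rail, black thumbscrew on one side: 20 mm along the rail (its y), 52 mm across (x), top 16 mm above its origin. Origin: its middle, on the rail's middle line at the rail's top face. It is on either side of the carriage, which rests against it when the two origins are 50 mm apart.
- stop_blue: The blue stop, the same in shape, for the other setting; it stands on the rail on the carriage's other side. Not used now. The line through both stops' origins is the rail's direction.
- puck_black_mid (a point): Centre of the black plastic workpiece, a puck of 40 mm diameter, 25 mm high, standing on the bench on the robot's side of the rail. To be left alone.
- puck_white_mid (a point): Centre of the white plastic workpiece, same size, also on the bench on the robot's side of the rail. To be left alone.
- puck_steel_mid (a point): Centre of the steel workpiece, same size, standing on the conveyor belt (belt 73 mm above the bench, its middle line 110 mm beyond the rail's). To be left alone.
- tray: Open steel parts tray 100 x 130 x 45 mm on the bench on the robot's side of the rail; origin under its middle. To be left alone.

How it is judged:
On the way, in this order (a step that is already met when the one before it is completed fails the run):
1. the brake key is pressed down before the carriage has moved (value of joint brake_key above 0.003 m and distance of carriage from where it was at the start of the episode below 0.006 m), for 0.1 s.
2. the carriage is against the red stop with the key still held down (horizontal distance between carriage and stop_red below 0.0525 m and value of joint brake_key above 0.002 m), for 0.1 s.
At the end, for the whole second after the job is handed in: The carriage rests against the red stop (gap under 2.5 mm), at rest, with the brake key up again (less than 1 mm down); pucks and tray within 12 mm of where they stood (horizontal distance between carriage and stop_red below 0.0525 m and value of joint brake_key below 0.001 m and linear speed of carriage below 0.005 m/s and distance of each of puck_black_mid, puck_white_mid, puck_steel_mid, tray from where it was at the start of the episode below 0.012 m); the robot touches nothing.
It fails at once if the carriage is away from both its start and the red stop (over 6 mm) with the brake key up: dragged against its brake or let go on the way (distance of carriage from where it was at the start of the episode above 0.006 m and horizontal distance between carriage and stop_red above 0.056 m and value of joint brake_key below 0.001 m).
It fails at once if the fingers straddle the carriage to pinch it instead of pressing the key (point between the fingers inside the housing) (z of the grasp point in the frame of carriage below 0.02 m and horizontal distance between the grasp point and carriage below 0.03 m).
It fails at once if a workpiece or the tray is moved or lifted by more than 12 mm (distance of any of puck_black_mid, puck_white_mid, puck_steel_mid, tray from where it was at the start of the episode above 0.012 m).
It also fails if it takes over 40 s, if anything falls off the work surface, if the arm or the gripper's body presses on something with over 40 N, if the wrist force passes 120 N, or if a joint passes its speed limit or range.

### The arm

A 6-joint arm with a two-finger parallel gripper is mounted at the origin on the work surface. World frame = base frame: x ahead of the robot, y to its left, z up, the work surface at z = 0. Lengths are in m, angles in rad, forces in N, time in s.
With the tool pointing down it reaches from about 0.35 to 0.775 m from the base axis. Payload 5.5 kg.
Tool frame: the origin (TCP) lies at the very end of the fingers, on their centre line; the grasp point (between the pads) lies 19 mm behind it; x points along the fingers, y is the direction in which the jaws open and shut, and the axes are right-handed (so a half turn about x gives the same grasp; the last joint's range is limited). The gripper opens to 85 mm and grips with 20 to 120 N. Pads are 22 mm wide; open, the fingers measure 114 mm over their backs; the gripper's body (76 mm by 85 mm) begins 54 mm behind the grasp point. The pads swing forward as they close: fully open they stand 13 mm farther back than shut.
Start: joints at [-1.488, 0.313, 0.046, 1.304, 0, 1.431], TCP at [0.127, -0.561, 0.231] pointing down, gripper open.
Joint ranges: [-2.76, 2.76], [-0.86, 1.69], [-1.03, 1.26], [-2.2, 2.34], [-1.47, 1.5], [-3.14, 3.14]. Speed limits (rad/s): [2.57, 2.57, 3.14, 3.14, 3.14, 3.14].

### API

Orientations are given as a unit quaternion [w, x, y, z].
In Python, from workcell import env gives the robot as it stands.
- The arm moves only by the tool drive_tool, never from a script. Its argument "plan" is a list that holds one entry, the list of rows, each a list of 7 numbers: the shift along the tool's x, y, z in cm, then the turn, a rotation vector about the tool's x, y, z in degrees, then the opening, from 0 (shut) to 1 (fully open). In form: [[[tx, ty, tz, wx, wy, wz, fingers], ...]]. A call has exactly 5 rows; each row shifts and turns the commanded pose from where the row before left it, along the tool's axes as they then stand; what a row does not reach is not made up. A row lasts 1/12 s, in which the tool goes at most 41.7 mm and 7.16 degrees, less where a joint would pass 70% of its speed; a pose out of reach is approached as far as the arm can. A call with a gripper value outside its range is refused whole. The fingers move at their own pace and stop on an object; "squeeze" is the grip in N (left out, the last holds). Time passes only in rows, so rows that do not move let the fingers close, or fill a call up. It gives the time, the measured TCP pose, the force and the opening at its end, in the units of the state.
- env.get_state(): the state, without advancing time (a new reading comes with each control period).
- env.read_camera(name): name is "scene" or "top" or "wrist"; returns the picture (480x640x3 uint8, red, green, blue); there is no depth.
- env.camera_model(name): a dict with "camera_matrix" (3x3 intrinsics, pixels), "k1" (the pictures are not rectified: a ray, as slopes to the right and down, at radius r is drawn at 1 + k1 r^2 times it, then the intrinsics apply), "camera_from_world" (4x4, takes a point from world to camera coordinates); the wrist camera has in their place "T_tool_cam" (4x4, takes a point from camera to tool coordinates, whose origin is the TCP and whose axes are the tool frame's). Camera axes: x right, y down, z forward; pixel columns grow to the right and rows downward; lengths in m; the calibration is good to about 2 mm. A picture is of the moment at which its call begins: read the wrist's pose just before it. camera_model takes no time and is no camera call.
- env.hand_in(): hands the job in, once; it reports no verdict.
The state is a dict: "clock": time; "joint_pos": joint angles; "qvel": joint speeds; "tau": joint torques, N m; "tcp_pos": TCP position; "orientation": TCP orientation; "wrist_force": force on the tool from outside, world axes, zero at the start; "ft_torque": the same for the moment, N m; "finger_gap": finger opening in m.
Only numpy, scipy, OpenCV 4.12 (cv2) and the standard library are available. Lean on these libraries where they do the work, as an engineer would, in place of code of your own. Each camera call takes 0.05 s, during which the arm holds its last target.

## Working session

There is one attempt and no reset: what is moved stays moved. The work goes in short steps, Python scripts to look and compute and a tool call to move; the robot and the scene stay as the last step left them, time stands still between calls to the robot, and variables do not carry over. Pictures are saved under pics/ and viewed, and the job is handed in when it is done.

Besides the shell and the picture viewer there is one more tool, called by a JSON object that holds its "op" and its "data", one argument or row to a line. drive_tool: Moves the arm, as the interface text tells. Its arguments: {"type":"object","properties":{"plan":{"type":"array","items":{"type":"array","items":{"type":"array","items":{"type":"number"}}}},"squeeze":{"type":"number"}},"required":["plan"]}

```bash
mkdir -p pics; ls; python3 - <<'E'
from workcell import env
import cv2, numpy as np
np.set_printoptions(precision=4,suppress=True)
s=env.get_state(); print(s)
for n in ["scene","top"]:
    im=env.read_camera(n); cv2.imwrite(f"pics/{n}0.png",im[:,:,::-1]); print(n,env.camera_model(n))
print(env.camera_model("wrist"))
E
```

```text
pics
{'clock': 0.0, 'joint_pos': array([-1.4876,  0.314 ,  0.045 ,  1.3036,  0.    ,  1.4312]), 'qvel': array([ 0.0002, -0.0005,  0.0015, -0.0007,  0.0008,  0.    ]), 'tau': array([ -0.0004, -48.0625,  29.8534,   0.0193,  -0.0003,   0.    ]), 'tcp_pos': array([ 0.127 , -0.5603,  0.2304]), 'orientation': array([ 0.078 ,  0.7027,  0.0793, -0.7027]), 'wrist_force': array([ 0.3353, -0.3872,  1.5331]), 'ft_torque': array([ 0.0021, -0.0167,  0.0021]), 'finger_gap': 0.08532653952683003}
scene {'camera_matrix': array([[525.5337,   0.    , 318.0694],
       [  0.    , 525.5337, 240.0175],
       [  0.    ,   0.    ,   1.    ]]), 'k1': 0.03236247954279391, 'camera_from_world': array([[ 0.5749,  0.8182,  0.0035, -0.3228],
       [ 0.6497, -0.4539, -0.6098, -0.305 ],
       [-0.4973,  0.3528, -0.7926,  1.218 ],
       [ 0.    ,  0.    ,  0.    ,  1.    ]])}
top {'camera_matrix': array([[466.3374,   0.    , 323.5624],
       [  0.    , 466.3374, 241.8173],
       [  0.    ,   0.    ,   1.    ]]), 'k1': -0.05370434641970388, 'camera_from_world': array([[-0.0117, -0.9999,  0.0082,  0.0041],
       [-0.9971,  0.011 , -0.0758,  0.5385],
       [ 0.0757, -0.0091, -0.9971,  0.8483],
       [ 0.    ,  0.    ,  0.    ,  1.    ]])}
{'camera_matrix': array([[376.3329,   0.    , 320.5676],
       [  0.    , 376.3329, 246.4816],
       [  0.    ,   0.    ,   1.    ]]), 'k1': -0.03685669846473012, 'T_tool_cam': array([[-0.0012, -0.2788,  0.9603, -0.1432],
       [ 1.    , -0.001 ,  0.001 ,  0.0005],
       [ 0.0007,  0.9603,  0.2788, -0.07  ],
       [ 0.    ,  0.    ,  0.    ,  1.    ]])}
```

View pics/scene0.png

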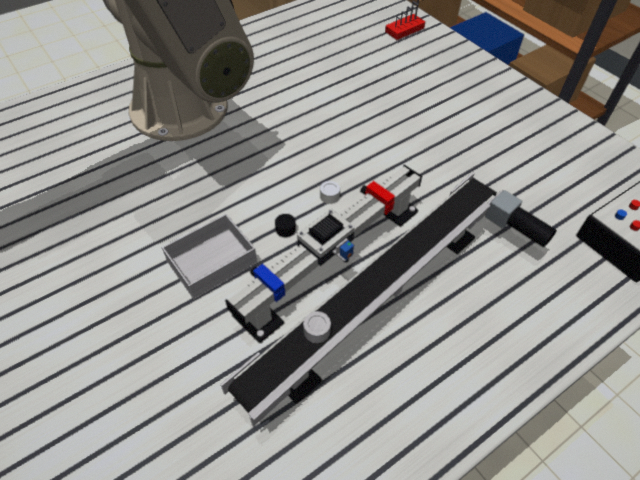

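View pics/top0.png

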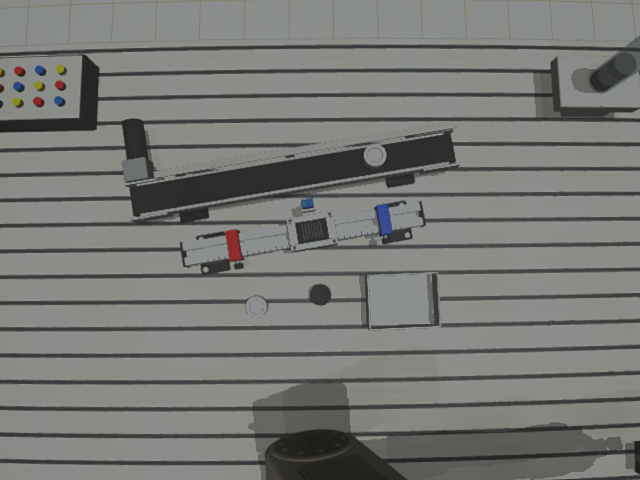

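The scene shows the carriage key near (325,228), with the red stop up and to the right at (380,195) and the blue stop at (268,280). In the top view, key ≈ (312,231), red ≈ (234,245), blue ≈ (384,219). I'll zoom in for precise measurements.

```bash
cat > h.py <<'E'
import numpy as np, cv2
from workcell import env
from scipy.spatial.transform import Rotation as R
np.set_printoptions(precision=4,suppress=True)
def cam(n,state=None):
    m=env.camera_model(n)
    if n=="wrist":
        T=np.eye(4); q=state["orientation"]; T[:3,:3]=R.from_quat([q[1],q[2],q[3],q[0]]).as_matrix(); T[:3,3]=state["tcp_pos"]
        E=np.linalg.inv(T@m["T_tool_cam"])
    else: E=m["camera_from_world"]
    return m["camera_matrix"],np.array([m["k1"],0,0,0.]),E
def ray(c,uv):
    K,d,E=c
    p=cv2.undistortPoints(np.array([[uv]],float),K,d)[0,0]
    Rw=E[:3,:3].T; o=-Rw@E[:3,3]; return o,Rw@np.array([p[0],p[1],1.])
def onz(c,uv,z):
    o,v=ray(c,uv); return o+v*(z-o[2])/v[2]
def proj(c,P):
    K,d,E=c
    return cv2.projectPoints(np.atleast_2d(np.array(P,float)),cv2.Rodrigues(E[:3,:3])[0],E[:3,3],K,d)[0][:,0]
E
python3 - <<'E'
import cv2
a=cv2.imread("pics/top0.png")[185:285,170:440]; cv2.imwrite("pics/topz.png",cv2.resize(a,None,fx=2.96,fy=2.96,interpolation=cv2.INTER_CUBIC))
a=cv2.imread("pics/scene0.png")[160:345,220:430]; cv2.imwrite("pics/scenez.png",cv2.resize(a,None,fx=3.2,fy=3.2,interpolation=cv2.INTER_CUBIC))
E
```

```text
(no output)
```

View pics/topz.png

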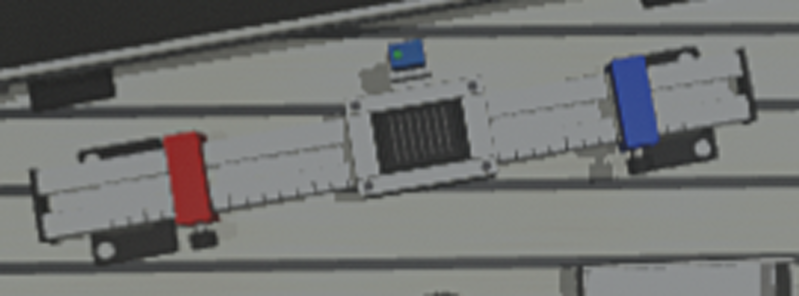

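View pics/scenez.png

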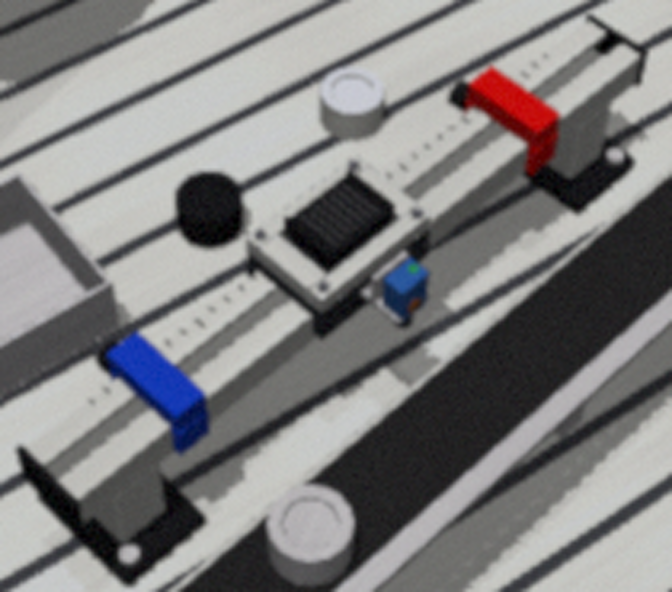

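```bash
python3 - <<'E'
from h import *
c=cam("top"); cs=cam("scene")
g=lambda x,y:((x+.5)/2.96-.5+170,(y+.5)/2.96-.5+185)
gs=lambda x,y:((x+.5)/3.2-.5+220,(y+.5)/3.2-.5+160)
k=onz(c,g(421.5,135),.110); r=onz(c,g(189.5,178),.096); b=onz(c,g(634.5,103),.096)
print("top",k,r,b)
ks=onz(cs,gs(340,222),.110); rs=onz(cs,gs(513,104),.096); bs=onz(cs,gs(157,376),.096)
print("scene",ks,rs,bs)
for k,r,b in((k,r,b),(ks,rs,bs)):
    d=(r-b)[:2]; L=np.linalg.norm(d); d/=L
    n=np.array([-d[1],d[0]]); print(d,np.degrees(np.arctan2(d[1],d[0])),L,"key lat off",(k-r)[:2]@n,"along to red",(r-k)[:2]@d)
s=env.get_state(); q=s["orientation"]; print(R.from_quat([*q[1:],q[0]]).as_matrix())
E
```

```text
top [0.5513 0.0178 0.11  ] [0.5294 0.1516 0.096 ] [ 0.57   -0.1051  0.096 ]
scene [0.5575 0.018  0.11  ] [0.5353 0.1517 0.096 ] [ 0.5757 -0.1043  0.096 ]
[-0.1562  0.9877] 98.98422088527549 0.2598873114126856 key lat off -0.0007610895165035054 along to red 0.13550297494021368
[-0.1557  0.9878] 98.95822878212951 0.25912400966812643 key lat off -0.0011439257133482022 along to red 0.13551224569451378
[[-0.0001  0.221  -0.9753]
 [ 0.0016 -0.9753 -0.221 ]
 [-1.     -0.0016 -0.0002]]
```

```bash
cat > plan.py <<'E'
from h import *
import sys
def plan(target,turn,n,z=None,finger=0,rt=None,pos=None,Rm=None):
    s=env.get_state(); q=s["orientation"]
    if Rm is None: Rm=R.from_quat([*q[1:],q[0]]).as_matrix()
    p=np.array(s["tcp_pos"]) if pos is None else pos
    rows=[]
    dp=(np.array(target)-p)/n
    cur=p.copy()
    for i in range(n):
        want=p+dp*(i+1)
        t=np.round(Rm.T@(want-cur)*100,1)
        cur=cur+Rm@t/100
        w=round(turn/n,1)
        Rm=Rm@R.from_rotvec([np.radians(w),0,0]).as_matrix()
        rows.append([*t.tolist(),w,0,0,finger])
    for i in range(0,n,5): print(str([rows[i:i+5]]).replace(" ",""))
    print(cur); print(Rm)
E
python3 - <<'E'
from plan import *
plan([.554,.018,.19],-176.2,30)
E
```

```text
[[[0.1,-1.6,-1.8,-5.9,0,0,0],[0.2,-1.3,-2.0,-5.9,0,0,0],[0.1,-1.2,-2.1,-5.9,0,0,0],[0.2,-0.9,-2.2,-5.9,0,0,0],[0.1,-0.8,-2.3,-5.9,0,0,0]]]
[[[0.1,-0.4,-2.3,-5.9,0,0,0],[0.2,-0.2,-2.4,-5.9,0,0,0],[0.1,-0.0,-2.4,-5.9,0,0,0],[0.1,0.2,-2.4,-5.9,0,0,0],[0.2,0.6,-2.3,-5.9,0,0,0]]]
[[[0.1,0.7,-2.3,-5.9,0,0,0],[0.2,1.0,-2.2,-5.9,0,0,0],[0.1,1.2,-2.1,-5.9,0,0,0],[0.1,1.4,-1.9,-5.9,0,0,0],[0.2,1.6,-1.8,-5.9,0,0,0]]]
[[[0.1,1.8,-1.6,-5.9,0,0,0],[0.1,1.9,-1.4,-5.9,0,0,0],[0.2,2.1,-1.3,-5.9,0,0,0],[0.1,2.1,-1.0,-5.9,0,0,0],[0.2,2.3,-0.7,-5.9,0,0,0]]]
[[[0.1,2.3,-0.6,-5.9,0,0,0],[0.1,2.4,-0.2,-5.9,0,0,0],[0.2,2.4,-0.1,-5.9,0,0,0],[0.1,2.4,0.2,-5.9,0,0,0],[0.1,2.3,0.5,-5.9,0,0,0]]]
[[[0.2,2.3,0.7,-5.9,0,0,0],[0.1,2.3,0.9,-5.9,0,0,0],[0.2,2.1,1.1,-5.9,0,0,0],[0.1,1.9,1.4,-5.9,0,0,0],[0.1,1.9,1.5,-5.9,0,0,0]]]
[0.5536 0.0183 0.1904]
[[-0.0001 -0.1696  0.9855]
 [ 0.0016  0.9855  0.1696]
 [-1.      0.0016  0.0002]]
```

{"op": "drive_tool", "data": {
  "plan": [
    [[0.1,-1.6,-1.8,-5.9,0,0,0],[0.2,-1.3,-2.0,-5.9,0,0,0],[0.1,-1.2,-2.1,-5.9,0,0,0],[0.2,-0.9,-2.2,-5.9,0,0,0],[0.1,-0.8,-2.3,-5.9,0,0,0]]
  ]
}}

```text
clock: 0.52
tcp_pos: [0.1986, -0.4627, 0.2236]
orientation: [0.256, 0.659, 0.257, -0.659]
wrist_force: [0.3, -0.4, -0.4]
finger_gap: 0.0254
```

{"op": "drive_tool", "data": {
  "plan": [
    [[0.1,-0.4,-2.3,-5.9,0,0,0],[0.2,-0.2,-2.4,-5.9,0,0,0],[0.1,0.0,-2.4,-5.9,0,0,0],[0.1,0.2,-2.4,-5.9,0,0,0],[0.2,0.6,-2.3,-5.9,0,0,0]]
  ]
}}

```text
clock: 0.93
tcp_pos: [0.27, -0.3671, 0.217]
orientation: [0.416, 0.572, 0.416, -0.572]
wrist_force: [0.4, -0.2, 0.1]
finger_gap: 0.0003
```

{"op": "drive_tool", "data": {
  "plan": [
    [[0.1,0.7,-2.3,-5.9,0,0,0],[0.2,1.0,-2.2,-5.9,0,0,0],[0.1,1.2,-2.1,-5.9,0,0,0],[0.1,1.4,-1.9,-5.9,0,0,0],[0.2,1.6,-1.8,-5.9,0,0,0]]
  ]
}}

```text
clock: 1.35
tcp_pos: [0.3411, -0.2705, 0.2101]
orientation: [0.548, 0.447, 0.548, -0.447]
wrist_force: [0.8, -0.2, -0.5]
finger_gap: -0.0003
```

Tracking as planned.

{"op": "drive_tool", "data": {
  "plan": [
    [[0.1,1.8,-1.6,-5.9,0,0,0],[0.1,1.9,-1.4,-5.9,0,0,0],[0.2,2.1,-1.3,-5.9,0,0,0],[0.1,2.1,-1.0,-5.9,0,0,0],[0.2,2.3,-0.7,-5.9,0,0,0]]
  ]
}}

```text
clock: 1.77
tcp_pos: [0.4121, -0.1742, 0.203]
orientation: [0.643, 0.293, 0.644, -0.293]
wrist_force: [1.0, -0.5, -0.0]
finger_gap: 0.0002
```

{"op": "drive_tool", "data": {
  "plan": [
    [[0.1,2.3,-0.6,-5.9,0,0,0],[0.1,2.4,-0.2,-5.9,0,0,0],[0.2,2.4,-0.1,-5.9,0,0,0],[0.1,2.4,0.2,-5.9,0,0,0],[0.1,2.3,0.5,-5.9,0,0,0]]
  ]
}}

```text
clock: 2.18
tcp_pos: [0.4831, -0.0781, 0.1968]
orientation: [0.697, 0.119, 0.697, -0.119]
wrist_force: [-0.3, -0.6, -0.1]
finger_gap: -0.0003
```

{"op": "drive_tool", "data": {
  "plan": [
    [[0.2,2.3,0.7,-5.9,0,0,0],[0.1,2.3,0.9,-5.9,0,0,0],[0.2,2.1,1.1,-5.9,0,0,0],[0.1,1.9,1.4,-5.9,0,0,0],[0.1,1.9,1.5,-5.9,0,0,0]]
  ]
}}

```text
clock: 2.6
tcp_pos: [0.554, 0.0188, 0.1897]
orientation: [0.704, -0.062, 0.705, 0.062]
wrist_force: [0.4, 0.4, 0.7]
finger_gap: -0.0001
```

{"op": "drive_tool", "data": {
  "plan": [
    [[0,0,0,0,0,0,0],[0,0,0,0,0,0,0],[0,0,0,0,0,0,0],[0,0,0,0,0,0,0],[0,0,0,0,0,0,0]]
  ]
}}

```text
clock: 3.02
tcp_pos: [0.5531, 0.0169, 0.1904]
orientation: [0.705, -0.06, 0.705, 0.059]
wrist_force: [0.4, 0.7, 0.3]
finger_gap: 0.0001
```

```bash
python3 - <<'E'
from h import *
s=env.get_state(); print(s["joint_pos"],s["tcp_pos"],s["wrist_force"],s["orientation"])
np.savez("w1.npz",**s)
im=env.read_camera("wrist"); cv2.imwrite("pics/w1.png",im[:,:,::-1])
im=env.read_camera("scene"); cv2.imwrite("pics/s1.png",im[:,:,::-1])
E
```

```text
[-0.1143  0.2866 -0.0914  1.1929 -0.0003 -0.2829] [0.5531 0.0169 0.1904] [0.4189 0.6835 0.2946] [ 0.7045 -0.0596  0.7047  0.0595]
```

View pics/w1.png

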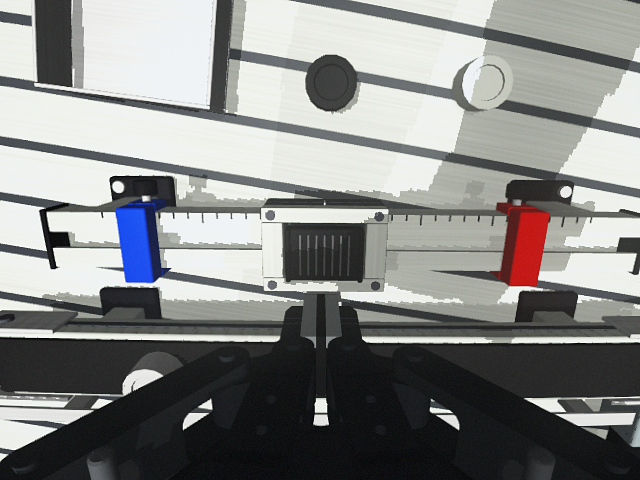

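View pics/s1.png

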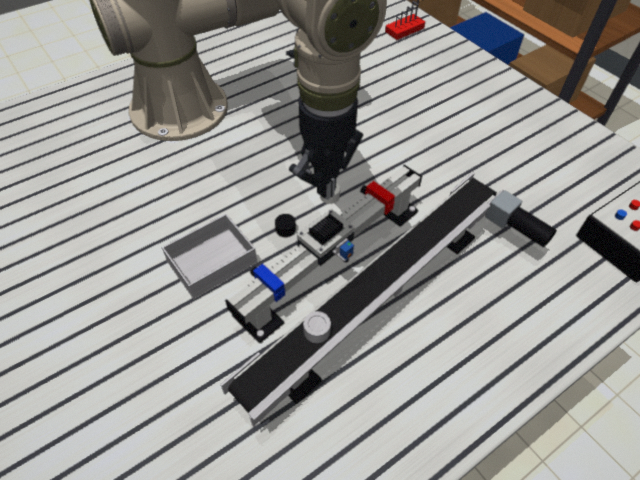

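The wrist view shows the key at about (324,253), the red stop at (523,245), the blue stop at (140,242) and the fingertips at (321,295). Zooming in.

```bash
python3 - <<'E'
import cv2
a=cv2.imread("pics/w1.png")[190:340,240:410]; cv2.imwrite("pics/w1z.png",cv2.resize(a,None,fx=4,fy=4,interpolation=cv2.INTER_CUBIC))
a=cv2.imread("pics/w1.png"); 
import numpy as np
b=np.hstack([a[180:300,100:180],a[180:300,485:565]]);cv2.imwrite("pics/w1y.png",cv2.resize(b,None,fx=4,fy=4,interpolation=cv2.INTER_CUBIC))
E
```

```text
(no output)
```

View pics/w1z.png

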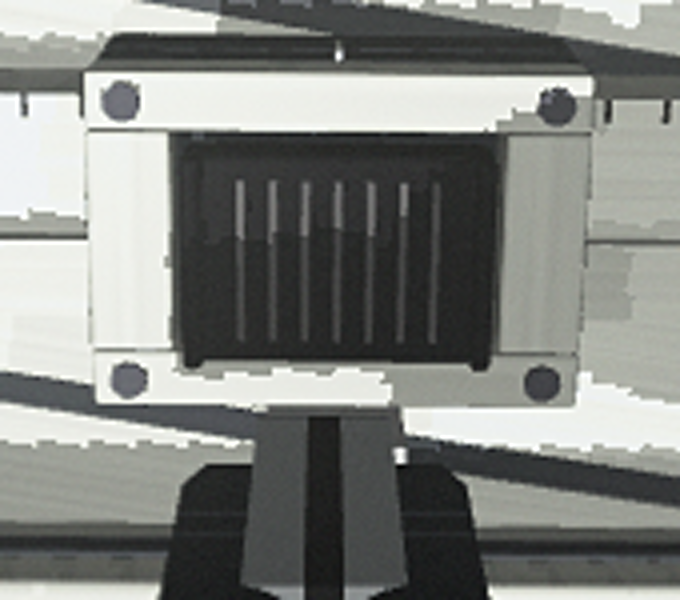

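View pics/w1y.png

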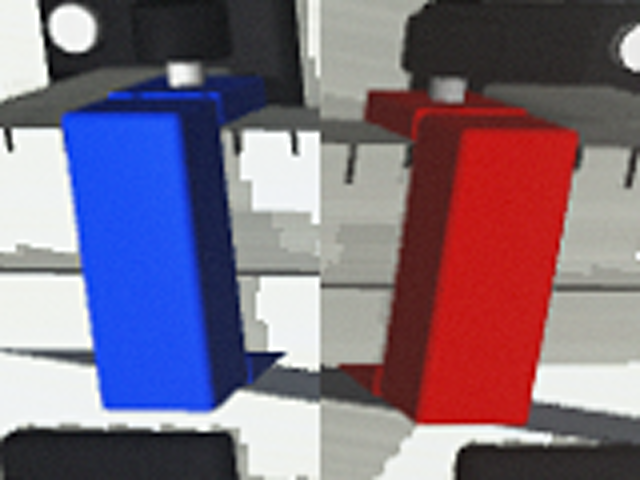

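```bash
cat > m1.py <<'E'
from h import *
s=dict(np.load("w1.npz")); c=cam("wrist",s)
f=lambda x,o,: (x+.5)/4-.5+o
scr=[onz(c,(f(x,240),f(y,190)),.102) for x,y in((121,101),(557,106),(542,382),(129,380))]
k=[onz(c,(f(x,240),f(y,190)),.110) for x,y in((240,180),(435,180),(432,342),(242,342))]
r=[onz(c,(f(x-320,485),f(y,180)),.096) for x,y in((465,130),(577,130),(528,424),(417,420))]
b=[onz(c,(f(x,100),f(y,180)),.096) for x,y in((64,115),(182,112),(213,410),(105,408))]
S,K,Rd,B=[np.mean(v,0) for v in(scr,k,r,b)]
print("screws",S,"key",K,"red",Rd,"blue",B)
print("sizes red",np.linalg.norm(r[0]-r[1]),np.linalg.norm(r[1]-r[2]),"screws",np.linalg.norm(scr[0]-scr[1]),np.linalg.norm(scr[1]-scr[2]))
d=(Rd-B)[:2]; d/=np.linalg.norm(d); n=np.array([-d[1],d[0]])
print(d,np.degrees(np.arctan2(d[1],d[0])),"travel",(Rd-S)[:2]@d-.05,(Rd-K)[:2]@d-.05,"lat",(S-Rd)[:2]@n,(K-Rd)[:2]@n)
print("housing dir", np.degrees(np.arctan2(*(scr[1]-scr[0])[[1,0]])))
print("tcp proj",proj(c,s["tcp_pos"]), "tcp to key along/lat",(S[:2]-s["tcp_pos"][:2])@d,(S[:2]-s["tcp_pos"][:2])@n)
Q=s["orientation"]; print("tooly",np.degrees(np.arctan2(*R.from_quat([*Q[1:],Q[0]]).as_matrix()[[1,0],1])))
E
python3 m1.py
```

```text
screws [0.5517 0.018  0.102 ] key [0.5519 0.0179 0.11  ] red [0.5297 0.1527 0.096 ] blue [ 0.571  -0.1059  0.096 ]
sizes red 0.018574268350106362 0.05116928488576848 screws 0.06828349951050319 0.04639528335526409
[-0.1579  0.9874] 99.08712757212234 travel 0.08649101876314298 0.08654907551171716 lat -0.0005023447061102183 -0.0007310617941131913
housing dir 98.97098652918886
tcp proj [[322.4507 315.1144]] tcp to key along/lat 0.0012457272267371792 0.0012608827065940832
tooly 99.65881526201312
```

{"op": "drive_tool", "data": {
  "plan": [
    [[1.4,0.06,-0.06,0.6,0,0,0],[1.5,0.06,-0.07,0,0,0,0],[1.5,0,0,0,0,0,0],[1.5,0,0,0,0,0,0],[1.0,0,0,0,0,0,0]]
  ]
}}

```text
clock: 3.53
tcp_pos: [0.5514, 0.0183, 0.1201]
orientation: [0.704, -0.056, 0.705, 0.056]
wrist_force: [-0.2, -0.3, 0.1]
finger_gap: 0.0003
```

{"op": "drive_tool", "data": {
  "plan": [
    [[0,0,0,0,0,0,0],[0,0,0,0,0,0,0],[0,0,0,0,0,0,0],[0,0,0,0,0,0,0],[0,0,0,0,0,0,0]]
  ]
}}

```text
clock: 3.95
tcp_pos: [0.5529, 0.0186, 0.1223]
orientation: [0.705, -0.057, 0.704, 0.056]
wrist_force: [0.1, -0.3, 0.1]
finger_gap: 0.0003
```

```bash
python3 - <<'E'
from h import *
s=env.get_state(); print(s["joint_pos"],s["tcp_pos"],s["wrist_force"],s["orientation"])
np.savez("w2.npz",**s)
a=env.read_camera("wrist")[:,:,::-1]; cv2.imwrite("pics/w2.png",a)
cv2.imwrite("pics/w2z.png",cv2.resize(a[190:390,200:440],None,fx=3,fy=3,interpolation=cv2.INTER_CUBIC))
print(proj(cam("wrist",s),[s["tcp_pos"],[.5518,.018,.110]]))
E
```

```text
[-0.1114  0.3262 -0.2099  1.0328 -0.0001 -0.2713] [0.5529 0.0186 0.1223] [ 0.0935 -0.3025  0.1446] [ 0.7055 -0.0566  0.7042  0.0563]
[[322.4667 315.0966]
 [321.4302 300.2548]]
```

View pics/w2z.png

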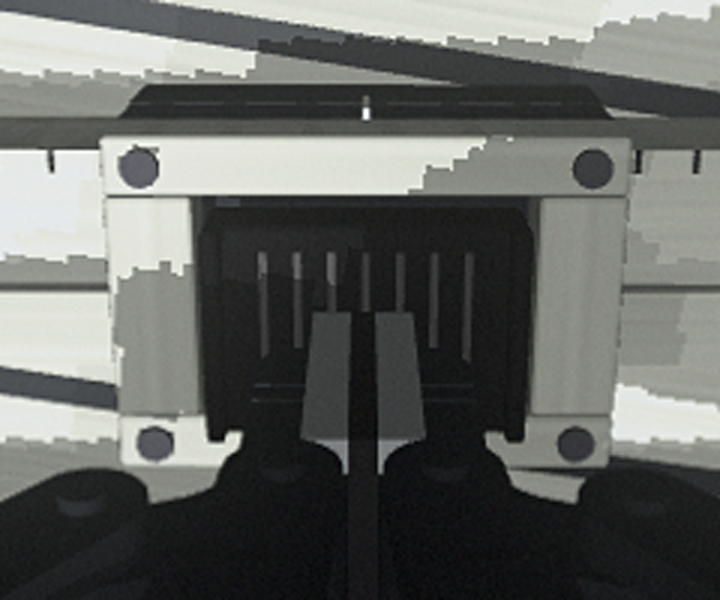

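The fingertips are over the key, at zoom (365,330) against key centre x ≈ 366. Descending to contact with force feedback.

{"op": "drive_tool", "data": {
  "plan": [
    [[0.3,0,0,0,0,0,0],[0.3,0,0,0,0,0,0],[0.2,0,0,0,0,0,0],[0.2,0,0,0,0,0,0],[0,0,0,0,0,0,0]]
  ]
}}

```text
clock: 4.42
tcp_pos: [0.5519, 0.0187, 0.1108]
orientation: [0.705, -0.057, 0.705, 0.057]
wrist_force: [0.6, -0.5, -0.3]
finger_gap: 0.0002
```

{"op": "drive_tool", "data": {
  "plan": [
    [[0.1,0,0,0,0,0,0],[0.1,0,0,0,0,0,0],[0,0,0,0,0,0,0],[0,0,0,0,0,0,0],[0,0,0,0,0,0,0]]
  ]
}}

```text
clock: 4.83
tcp_pos: [0.5521, 0.0188, 0.1103]
orientation: [0.705, -0.057, 0.705, 0.056]
wrist_force: [-2.7, -0.1, 7.3]
finger_gap: 0.0001
```

{"op": "drive_tool", "data": {
  "plan": [
    [[0.1,0,0,0,0,0,0],[0.1,0,0,0,0,0,0],[0.1,0,0,0,0,0,0],[0,0,0,0,0,0,0],[0,0,0,0,0,0,0]]
  ]
}}

```text
clock: 5.25
tcp_pos: [0.5522, 0.0187, 0.1076]
orientation: [0.705, -0.057, 0.705, 0.056]
wrist_force: [-3.5, 1.0, 9.2]
finger_gap: 0.0001
```

{"op": "drive_tool", "data": {
  "plan": [
    [[0.1,0,0,0,0,0,0],[0.1,0,0,0,0,0,0],[0,0,0,0,0,0,0],[0,0,0,0,0,0,0],[0,0,0,0,0,0,0]]
  ]
}}

```text
clock: 5.67
tcp_pos: [0.5522, 0.0187, 0.1057]
orientation: [0.705, -0.057, 0.705, 0.056]
wrist_force: [-3.3, -0.0, 10.6]
finger_gap: 0.0
```

{"op": "drive_tool", "data": {
  "plan": [
    [[0,0.2,0,0,0,0,0],[0,0.2,0,0,0,0,0],[0,0.3,0,0,0,0,0],[0,0.3,0,0,0,0,0],[0,0.2,0,0,0,0,0]]
  ]
}}

```text
clock: 6.08
tcp_pos: [0.5504, 0.0301, 0.1058]
orientation: [0.705, -0.057, 0.704, 0.056]
wrist_force: [-3.6, -2.9, 10.1]
finger_gap: -0.0001
```

```bash
python3 - <<'E'
from h import *
s=env.get_state(); print(s["joint_pos"],s["tcp_pos"],s["wrist_force"],s["orientation"])
a=env.read_camera("wrist")[:,:,::-1]; cv2.imwrite("pics/w3.png",a)
cv2.imwrite("pics/w3z.png",cv2.resize(a[190:390,200:440],None,fx=3,fy=3,interpolation=cv2.INTER_CUBIC))
s=env.get_state();print(s["tcp_pos"],s["wrist_force"])
E
```

```text
[-0.0902  0.3362 -0.2392  0.9942 -0.0014 -0.2499] [0.5504 0.0301 0.1058] [-3.6247 -2.8981 10.1006] [ 0.7052 -0.057   0.7045  0.0558]
[0.5503 0.0305 0.1058] [-3.4884 -1.246  10.2943]
```

View pics/w3z.png

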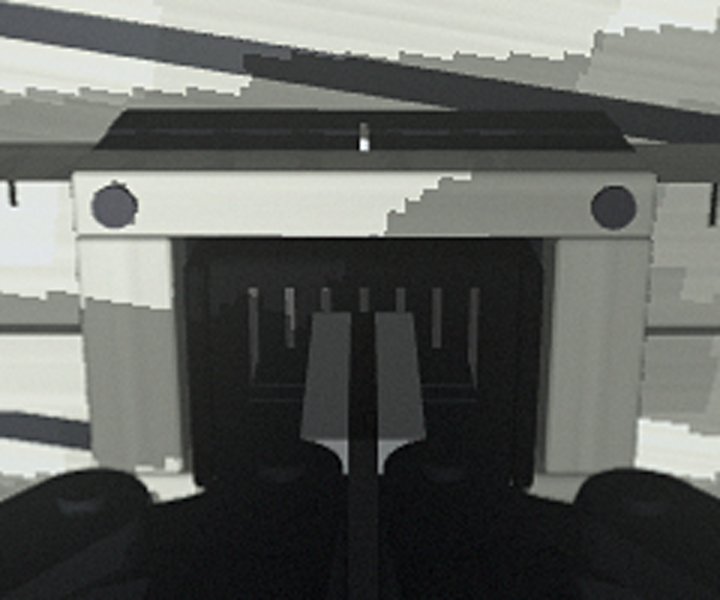

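The carriage moves with the fingers: the screws at zoom x 115 and 613 have midpoint 364, which matches the fingertips at 364. Continuing.

{"op": "drive_tool", "data": {
  "plan": [
    [[0,0.3,0,0,0,0,0],[0,0.4,0,0,0,0,0],[0,0.4,0,0,0,0,0],[0,0.4,0,0,0,0,0],[0,0.4,0,0,0,0,0]]
  ]
}}

```text
clock: 6.55
tcp_pos: [0.5474, 0.0488, 0.1058]
orientation: [0.705, -0.057, 0.705, 0.056]
wrist_force: [-2.3, -3.1, 10.0]
finger_gap: 0.0005
```

{"op": "drive_tool", "data": {
  "plan": [
    [[0,0.4,0,0,0,0,0],[0,0.4,0,0,0,0,0],[0,0.4,0,0,0,0,0],[0,0.4,0,0,0,0,0],[0,0.4,0,0,0,0,0]]
  ]
}}

```text
clock: 6.97
tcp_pos: [0.5442, 0.0687, 0.1058]
orientation: [0.705, -0.057, 0.704, 0.056]
wrist_force: [-4.2, -1.7, 10.7]
finger_gap: -0.0001
```

{"op": "drive_tool", "data": {
  "plan": [
    [[0,0.4,0,0,0,0,0],[0,0.4,0,0,0,0,0],[0,0.4,0,0,0,0,0],[0,0.4,0,0,0,0,0],[0,0.4,0,0,0,0,0]]
  ]
}}

```text
clock: 7.38
tcp_pos: [0.541, 0.0884, 0.1058]
orientation: [0.705, -0.057, 0.704, 0.056]
wrist_force: [-3.4, -1.6, 10.1]
finger_gap: -0.0002
```

{"op": "drive_tool", "data": {
  "plan": [
    [[0,0.3,0,0,0,0,0],[0,0.3,0,0,0,0,0],[0,0.2,0,0,0,0,0],[0,0.2,0,0,0,0,0],[0,0.2,0,0,0,0,0]]
  ]
}}

```text
clock: 7.8
tcp_pos: [0.5391, 0.1003, 0.1058]
orientation: [0.705, -0.057, 0.704, 0.056]
wrist_force: [-2.7, -2.3, 10.1]
finger_gap: 0.0001
```

```bash
python3 - <<'E'
from h import *
s=env.get_state(); print(s["joint_pos"],s["tcp_pos"],s["wrist_force"],s["orientation"])
a=env.read_camera("wrist")[:,:,::-1]; cv2.imwrite("pics/w4.png",a)
cv2.imwrite("pics/w4z.png",cv2.resize(a[190:390,200:440],None,fx=3,fy=3,interpolation=cv2.INTER_CUBIC))
E
```

```text
[ 0.0382  0.3312 -0.2465  0.9919 -0.0012 -0.1215] [0.5391 0.1003 0.1058] [-2.7255 -2.3195 10.097 ] [ 0.7053 -0.0568  0.7044  0.056 ]
```

View pics/w4.png

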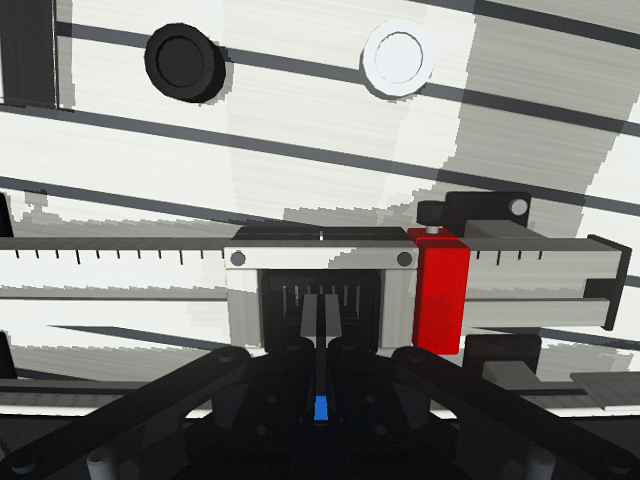

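The carriage housing (right edge x≈417) is close to the red block (left edge of its top ≈419), and the visible gap is small. By distance, about 3 mm remains. I'll push gently and watch the side force.

{"op": "drive_tool", "data": {
  "plan": [
    [[0,0.1,0,0,0,0,0],[0,0.1,0,0,0,0,0],[0,0.1,0,0,0,0,0],[0,0.1,0,0,0,0,0],[0,0,0,0,0,0,0]]
  ]
}}

```text
clock: 8.27
tcp_pos: [0.5385, 0.1043, 0.1058]
orientation: [0.705, -0.057, 0.704, 0.056]
wrist_force: [-3.5, -0.9, 9.7]
finger_gap: 0.0003
```

{"op": "drive_tool", "data": {
  "plan": [
    [[0,0.1,0,0,0,0,0],[0,0.1,0,0,0,0,0],[0,0,0,0,0,0,0],[0,0,0,0,0,0,0],[0,0,0,0,0,0,0]]
  ]
}}

```text
clock: 8.68
tcp_pos: [0.5387, 0.105, 0.1059]
orientation: [0.706, -0.057, 0.704, 0.055]
wrist_force: [-2.4, -4.8, 9.9]
finger_gap: -0.0
```

{"op": "drive_tool", "data": {
  "plan": [
    [[0,0.1,0,0,0,0,0],[0,0,0,0,0,0,0],[0,0,0,0,0,0,0],[0,0,0,0,0,0,0],[0,0,0,0,0,0,0]]
  ]
}}

```text
clock: 9.1
tcp_pos: [0.5389, 0.1058, 0.106]
orientation: [0.706, -0.057, 0.704, 0.055]
wrist_force: [-1.9, -5.5, 10.2]
finger_gap: 0.0002
```

```bash
python3 - <<'E'
from h import *
s=env.get_state(); print(s["joint_pos"],s["tcp_pos"],s["wrist_force"],s["orientation"])
a=env.read_camera("wrist")[:,:,::-1]; cv2.imwrite("pics/w5.png",a)
cv2.imwrite("pics/w5z.png",cv2.resize(a[200:370,220:490],None,fx=2.9,fy=2.9,interpolation=cv2.INTER_CUBIC))
E
```

```text
[ 0.0498  0.3316 -0.2453  0.9914 -0.0039 -0.1089] [0.5389 0.1058 0.106 ] [-1.8649 -5.5389 10.2419] [ 0.7057 -0.0574  0.704   0.0546]
```

View pics/w5z.png

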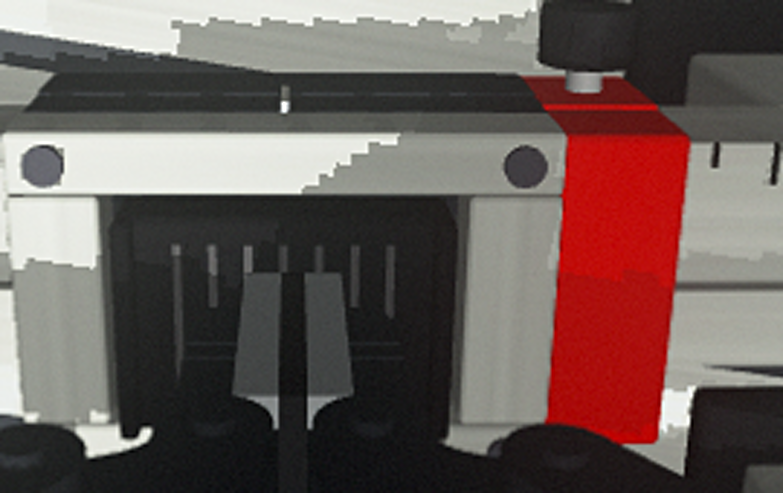

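The carriage housing touches the red block with no gap at zoom (562,165). The side force rose to about 5.5 N and the fingers slid about 1 mm on the key. Now letting the key up.

{"op": "drive_tool", "data": {
  "plan": [
    [[-0.2,0,0,0,0,0,0],[-0.2,0,0,0,0,0,0],[-0.3,0,0,0,0,0,0],[-0.3,0,0,0,0,0,0],[-0.3,0,0,0,0,0,0]]
  ]
}}

```text
clock: 9.57
tcp_pos: [0.5376, 0.1077, 0.1173]
orientation: [0.705, -0.056, 0.705, 0.057]
wrist_force: [0.3, 0.1, 0.5]
finger_gap: 0.0002
```

{"op": "drive_tool", "data": {
  "plan": [
    [[-1,0,0,0,0,0,0],[-2,0,0,0,0,0,0],[-2,0,0,0,0,0,0],[-2,0,0,0,0,0,0],[-1,0,0,0,0,0,0]]
  ]
}}

```text
clock: 9.98
tcp_pos: [0.5388, 0.1079, 0.2001]
orientation: [0.706, -0.057, 0.704, 0.057]
wrist_force: [0.5, 0.5, 0.4]
finger_gap: 0.0003
```

{"op": "drive_tool", "data": {
  "plan": [
    [[0,0,0,0,0,0,0],[0,0,0,0,0,0,0],[0,0,0,0,0,0,0],[0,0,0,0,0,0,0],[0,0,0,0,0,0,0]]
  ]
}}

```text
clock: 10.4
tcp_pos: [0.5371, 0.1076, 0.196]
orientation: [0.704, -0.057, 0.706, 0.057]
wrist_force: [-0.4, 0.4, 0.6]
finger_gap: -0.0003
```

```bash
python3 - <<'E'
from h import *
s=env.get_state(); print(s["tcp_pos"],s["wrist_force"],s["orientation"])
np.savez("w6.npz",**s)
a=env.read_camera("wrist")[:,:,::-1]; cv2.imwrite("pics/w6.png",a)
cv2.imwrite("pics/w6z.png",cv2.resize(a[190:340,240:440],None,fx=4,fy=4,interpolation=cv2.INTER_CUBIC))
a=env.read_camera("scene")[:,:,::-1];cv2.imwrite("pics/s6.png",a)
E
```

```text
[0.5371 0.1076 0.196 ] [-0.4296  0.3811  0.5995] [ 0.704  -0.0565  0.7057  0.0565]
```

View pics/w6z.png

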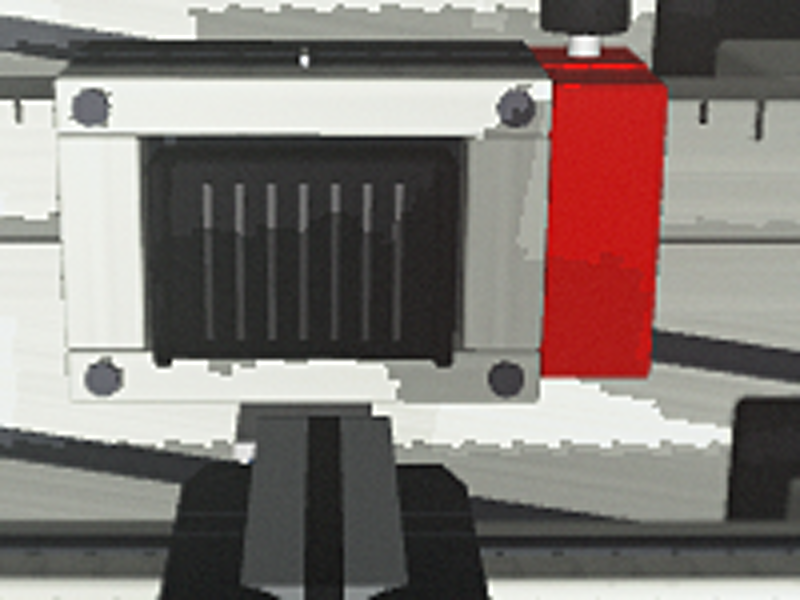

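View pics/s6.png

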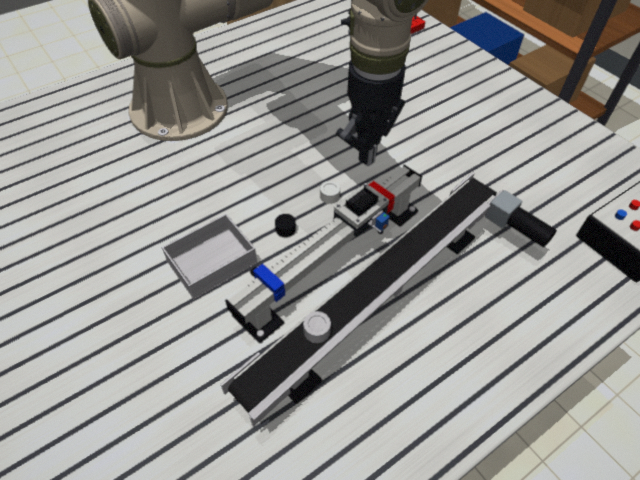

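```bash
python3 - <<'E'
from h import *
s=dict(np.load("w6.npz")); c=cam("wrist",s)
f=lambda x,o:(x+.5)/4-.5+o
S=np.mean([onz(c,(f(x,240),f(y,190)),.102) for x,y in((91,106),(516,106),(506,379),(104,379))],0)
r=np.mean([onz(c,(f(x,240),f(y,190)),.096) for x,y in((552,85),(667,85),(650,377),(540,377))],0)
print(S,r,np.linalg.norm((S-r)[:2]))
d=cv2.absdiff(cv2.imread("pics/scene0.png"),cv2.imread("pics/s6.png")).max(2)
for n,(x,y,w,h) in dict(tray=(160,215,100,80),black=(270,212,28,26),white=(318,178,26,24),steel=(300,308,34,36)).items(): print(n,(d[y:y+h,x:x+w]>60).mean())
E
```

```text
[0.538  0.1035 0.102 ] [0.5299 0.153  0.096 ] 0.05016203789601333
tray 0.0
black 0.004120879120879121
white 0.0
steel 0.0
```

Measured distance is 50.2 mm, and the workpieces and tray have not moved. The arm is clear. Handing in.

```bash
python3 - <<'E'
from workcell import env
print(env.hand_in()); print(env.get_state()["clock"])
E
```

```text
the job is handed in; nothing more can be done
None
the job is handed in; nothing more can be done
```

The sensor carriage now rests against the red stop with its brake on, and I handed the job in at about 10.5 s.

**What I did:** With the gripper shut, I pressed the brake key about 4.5 mm down (about 10 N). I then pushed the carriage about 87 mm along the rail with the key held down. At the stop the fingers slowed and the side force rose to about 5.5 N. I then lifted straight off, so the key came up, and stayed clear at 196 mm height.

**Last checks:**
- **Position:** the wrist camera put the carriage and red stop origins 50.2 mm apart, with no visible gap.
- **Key:** the wrist force was back to zero and the key looks fully up in the picture. I did not measure its height.
- **Tray and workpieces:** comparing scene pictures from before and after shows the tray and all three pucks unmoved.

**One disagreement:** at the start the scene camera placed the rail about 6 mm farther out in x than the top and wrist cameras did. I used those two, and the close-up wrist pictures showed the fingers centred on the key.

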